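# Set the stock tags on the cork bins

### The arm

A 6-joint arm with a two-finger parallel gripper is mounted at the origin on a cart in front of the work surface, level with it; the furniture and walls round the work are solid. World frame = base frame: x ahead of the robot, y to its left, z up, the work surface at z = 0. Lengths are in mm, angles in rad, forces in N, time in s.
With the tool pointing down it reaches from about 350 to 850 mm from the base axis. Payload 8.1 kg.
Tool frame: the origin (TCP) lies midway between the tips of the shut fingers; the grasp point (between the pads) lies 19 mm behind it; z points along the fingers, x is the direction in which the jaws open and shut, and the axes are right-handed (so a half turn about z gives the same grasp; the last joint's range is limited). The gripper opens to 93 mm and grips with 3 to 60 N. Pads are 15 mm wide; open, the fingers measure 128 mm over their backs; the gripper's body (75 mm by 188 mm) begins 65 mm behind the grasp point.
Start: joints at [-0.085, 0.13, 1.488, -0, 1.523, -0.085], TCP at [600.004, 0.022, 188.335] pointing down, gripper open.
Joint ranges: [-2.96, 2.96], [-0.89, 2.26], [0.02, 2.5], [-1.34, 4.48], [0, 2.73], [-2.66, 2.66]. Speed limits (rad/s): [2.39, 2.39, 2.79, 3.14, 3.14, 3.14].

### API

Orientations are given as a unit quaternion [w, x, y, z].
In Python, from station import arm, cams, sign_off, spotter gives the robot as it stands.
- The arm moves only by the tool drive_tool, never from a script. Its argument "targets" is text: rows parted by semicolons, each of 7 numbers parted by spaces: the shift along the tool's x, y, z in m, then the turn, a rotation vector about the tool's x, y, z in rad, then the opening, from 0 (shut) to 1 (fully open). A call has 1 to 8 rows; each row shifts and turns the commanded pose from where the row before left it, along the tool's axes as they then stand; what a row does not reach is not made up. A row lasts 1/12 s, in which the tool goes at most 41.7 mm and 7.16 degrees, less where a joint would pass 70% of its speed; a pose out of reach is approached as far as the arm can. A call with a gripper value outside its range is refused whole. The fingers move at their own pace and stop on an object; "squeeze" is the grip in N (left out, the last holds). Time passes only in rows, so rows that do not move let the fingers close. It gives the time, the measured TCP pose, the force and the opening at its end, in the units of the state.
- arm.read_state(): the state, without advancing time (a new reading comes with each control period).
- cams.grab_frame(name): name is "scene" or "side" or "wrist"; returns (picture, depth): 420x560x3 uint8, red, green, blue; 420x560 float32, mm along the optical axis (not along the pixel's ray), 0 where there is no reading.
- cams.camera_model(name): a dict with "fx", "fy", "cx", "cy" (pixels), "R" (3x3) and "t" (3): a world point X has camera coordinates R X + t. Camera axes: x right, y down, z forward; pixel columns grow to the right and rows downward; lengths in mm; the calibration is good to about 2 mm. A picture is of the moment at which its call begins: read the wrist's pose just before it. camera_model takes no time and is no camera call; for the wrist camera it gives the pose at the moment of the call.
- sign_off(): hands the job in, once; it reports no verdict.
Trained networks look in the newest picture that a camera, given by its name, has taken for a name from the list of things; names that differ only in an ending like _2 or _b are one class to them, and where a whole thing is asked for, a point or a joint stands for the part that bears it (a point fixed in the world has none). Each returns a list of dicts, best first, with "score" (0 to 1); they miss things now and then, are a little off and sometimes report something else, mostly with a low value. They report only what shows in the picture. A call takes as long as a camera call.
- spotter.find_in(target, camera): "position" ([x, y, z] in mm, in the coordinates of the camera as it stood for that picture, good to about 4 mm: the middle of the surface that is visible of it).
- spotter.cut_out(target, camera): "region" (420x560 bool, what is visible of it).
The state is a dict: "t": time; "q": joint angles; "joint_velocities": joint speeds; "joint_torque": joint torques, N m; "ee_pos": TCP position; "ee_rot": TCP orientation; "force": force on the tool from outside, world axes, zero at the start; "wrist_torque": the same for the moment, N m; "width": opening from 0.0 (shut) to 1.0 (fully open).
Only numpy, scipy, OpenCV 4.12 (cv2) and the standard library are available. Lean on these libraries where they do the work, as an engineer would, in place of code of your own. Each camera call takes 0.05 s, during which the arm holds its last target.

### The job

Set the tipping stock tag in front of each cork bin to match its contents: a full bin (two corks) must have its tag leaning back toward the bin with the ring face up, and every other bin must have its tag leaning forward toward you with the bar face up. Tip over the tags that are wrong with a light push of the closed fingers, without pinching them or forcing them against their rests. Leave the corks in the bins and everything else on the bench where it is.

Things in the scene. Friction and masses are not known exactly. Their poses are not given: they have to be found in the camera images.
- board: fixed grey board, 132 x 380 x 8 mm, lying on the bench; origin at the centre of its underside, x axis away from the robot, y along the row. On it stand four fixed open white bins 72 mm apart, each 68 (x) x 42 (y) x 30 mm with 4 mm walls and floor and room for two corks one behind the other, and in front of each bin its tag. Which bin stands in which place varies
- hinge_a (a point): middle of the hinge pin of the tag of bin_a (always FULL: two corks). 56 mm nearer the robot than the bin's centre, 78 mm above the bench; x axis away from the robot toward the bin, y along the pin, z up. The pin runs between two uprights, 12 x 5 mm, 51 mm apart, ending 4 mm above it
- tag_a (a joint): lean of bin_a's tag: white plate 42 mm wide, 4 thick, standing 50 mm up from its hinge pin, 30 g. 0 upright; +0.63 rad on its rest leaning back to the bin, ring face up; -0.63 on its rest leaning forward to the robot, bar face up. Free hinge: past upright it falls to that side's rest. Raised ring on the face toward the robot, bar on the other. It may start right or wrong
- hinge_b (a point): middle of the hinge pin of the tag of bin_b (always FULL: two corks). 56 mm nearer the robot than the bin's centre, 78 mm above the bench; x axis away from the robot toward the bin, y along the pin, z up. The pin runs between two uprights, 12 x 5 mm, 51 mm apart, ending 4 mm above it
- tag_b (a joint): lean of bin_b's tag: white plate 42 mm wide, 4 thick, standing 50 mm up from its hinge pin, 30 g. 0 upright; +0.63 rad on its rest leaning back to the bin, ring face up; -0.63 on its rest leaning forward to the robot, bar face up. Free hinge: past upright it falls to that side's rest. Raised ring on the face toward the robot, bar on the other. It may start right or wrong
- hinge_c (a point): middle of the hinge pin of the tag of bin_c (always EMPTY: no corks). 56 mm nearer the robot than the bin's centre, 78 mm above the bench; x axis away from the robot toward the bin, y along the pin, z up. The pin runs between two uprights, 12 x 5 mm, 51 mm apart, ending 4 mm above it
- tag_c (a joint): lean of bin_c's tag: white plate 42 mm wide, 4 thick, standing 50 mm up from its hinge pin, 30 g. 0 upright; +0.63 rad on its rest leaning back to the bin, ring face up; -0.63 on its rest leaning forward to the robot, bar face up. Free hinge: past upright it falls to that side's rest. Raised ring on the face toward the robot, bar on the other. It may start right or wrong
- hinge_d (a point): middle of the hinge pin of the tag of bin_d (always NOT full: one cork). 56 mm nearer the robot than the bin's centre, 78 mm above the bench; x axis away from the robot toward the bin, y along the pin, z up. The pin runs between two uprights, 12 x 5 mm, 51 mm apart, ending 4 mm above it
- tag_d (a joint): lean of bin_d's tag: white plate 42 mm wide, 4 thick, standing 50 mm up from its hinge pin, 30 g. 0 upright; +0.63 rad on its rest leaning back to the bin, ring face up; -0.63 on its rest leaning forward to the robot, bar face up. Free hinge: past upright it falls to that side's rest. Raised ring on the face toward the robot, bar on the other. It may start right or wrong
- cork_1: loose cork stopper, 27 mm across, 26 mm high, standing in bin_a; origin at the centre of its underside; top 38 mm above the bench; stays where it is
- cork_2: loose cork stopper, 27 mm across, 26 mm high, standing in bin_a; origin at the centre of its underside; top 38 mm above the bench; stays where it is
- cork_3: loose cork stopper, 27 mm across, 26 mm high, standing in bin_b; origin at the centre of its underside; top 38 mm above the bench; stays where it is
- cork_4: loose cork stopper, 27 mm across, 26 mm high, standing in bin_b; origin at the centre of its underside; top 38 mm above the bench; stays where it is
- cork_5: loose cork stopper, 27 mm across, 26 mm high, standing in bin_d; origin at the centre of its underside; top 38 mm above the bench; stays where it is
- dropper_bottle: brown dropper bottle, 33 mm across, 79 mm high, standing loose at the left rear end of the board; origin at the centre of its underside; stays where it is
- pen: red-banded marker pen 139 x 17 x 19 mm lying loose on the right end of the board; origin at the middle of the underside; stays where it is
- marker: blue-banded marker pen 157 x 17 x 19 mm lying loose on the bench between robot and board; origin at the middle of its underside; stays where it is

How it is judged:
By the outcome, as a careful person would: the job done as asked, in the order asked, and still so for the second after the job is handed in, with the robot touching nothing.
It also fails if it takes over 48 s, if anything falls off the work surface, if the arm or the gripper's body presses on something with over 40 N, if the wrist force passes 120 N, or if a joint passes its speed limit or range.

## Working session

There is one attempt and no reset: what is moved stays moved. The work goes in short steps, Python scripts to look and compute and a tool call to move; the robot and the scene stay as the last step left them, time stands still between calls to the robot, and variables do not carry over. Pictures are saved under pics/ and viewed, and the job is handed in when it is done.

Besides the shell and the picture viewer there is one more tool, called in YAML: its name, and indented under it one key for each argument. drive_tool: Moves the arm, as the interface text tells. Its arguments: {"type":"object","properties":{"targets":{"type":"string"},"squeeze":{"type":"number"}},"required":["targets"]}

```bash
ls; mkdir -p pics; python3 - <<'E'
from station import arm,cams
import cv2
print(arm.read_state())
for n in ("scene","side","wrist"):
    p,d=cams.grab_frame(n); cv2.imwrite(f"pics/{n}0.png",p[:,:,::-1])
    import numpy as np; np.save(f"pics/{n}0.npy",d)
    print(n,cams.camera_model(n))
E
```

```text
pics
{'t': 0.0, 'q': array([-8.54176046e-02,  1.31131675e-01,  1.48928738e+00, -1.67019952e-05,
        1.52305943e+00, -8.54135437e-02]), 'joint_velocities': array([ 0.00013917, -0.00028266, -0.00043992,  0.00108756,  0.00116945,
        0.00023544]), 'joint_torque': array([-1.61290725e-03, -5.59853125e+01, -4.91755986e+01,  7.67333270e-02,
        3.59135563e-02, -2.97389461e-04]), 'ee_pos': array([5.99346762e+02, 6.08861854e-02, 1.87300713e+02]), 'ee_rot': array([-7.21311962e-05,  9.99999555e-01, -1.62407739e-06, -9.40190929e-04]), 'force': array([-0.13806537, -0.68100996, -0.23326763]), 'wrist_torque': array([-0.02206435, -0.00684582, -0.05324714]), 'width': 0.9995712450272044}
scene {'fx': 456.55747588381803, 'fy': 456.55747588381803, 'cx': 277.08632630808626, 'cy': 211.15092164573045, 'R': array([[-0.38893301, -0.92126411,  0.00188586],
       [-0.53919302,  0.22597208, -0.81129989],
       [ 0.74699531, -0.31655815, -0.58462718]]), 't': array([347.59600999, 300.97766317, 590.31599187])}
side {'fx': 508.1328646867094, 'fy': 508.1328646867094, 'cx': 284.99404738150906, 'cy': 208.93556093740617, 'R': array([[-0.97008267, -0.2422347 ,  0.01618557],
       [-0.14812171,  0.53772722, -0.83000566],
       [ 0.19235275, -0.80757154, -0.55752007]]), 't': array([ 514.7035131 ,   59.72032789, 1039.86666542])}
wrist {'fx': 341.69130884427943, 'fy': 341.69130884427943, 'cx': 280.6083016385274, 'cy': 208.27247133078072, 'R': array([[ 9.99999367e-01, -2.74110143e-05, -1.12440255e-03],
       [ 2.93339007e-04, -9.58748132e-01,  2.84256808e-01],
       [-1.08581061e-03, -2.84256958e-01, -9.58747518e-01]]), 't': array([-598.72902412,  -31.73627379,  392.28526777])}
```

View pics/scene0.png

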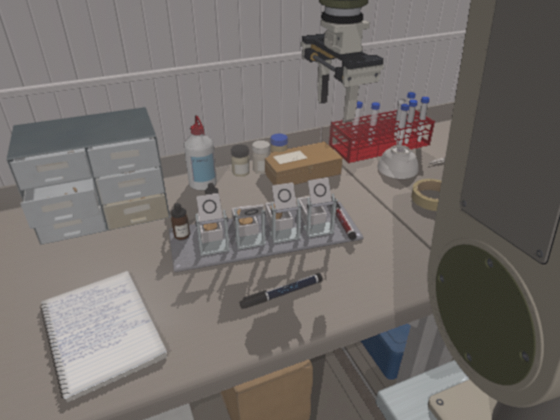

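View pics/side0.png

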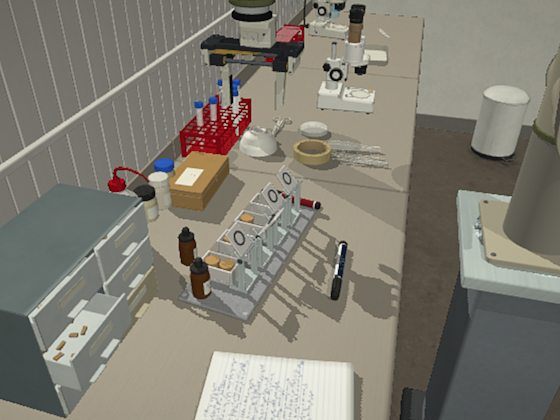

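View pics/wrist0.png

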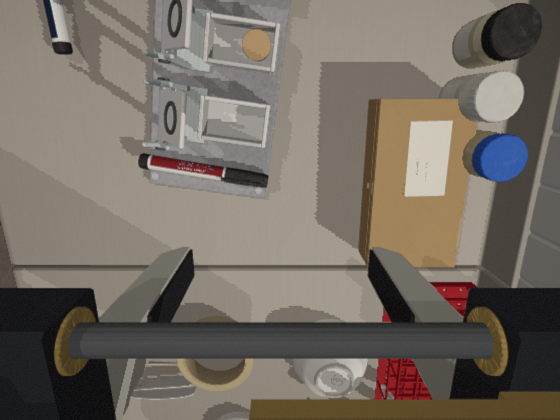

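```bash
cat > h.py <<'E'
from station import arm,cams,sign_off,spotter
import numpy as np,cv2
def toworld(p,n,m=None):
    m=m or cams.camera_model(n); return m["R"].T@(np.array(p)-m["t"])
def proj(X,m):
    c=m["R"]@np.array(X,float)+m["t"]; return np.array([m["fx"]*c[0]/c[2]+m["cx"],m["fy"]*c[1]/c[2]+m["cy"]])
def cloud(d,m,mask=None):
    v,u=np.nonzero((d>0) if mask is None else (mask&(d>0))); z=d[v,u]
    c=np.stack([(u-m["cx"])*z/m["fx"],(v-m["cy"])*z/m["fy"],z],1)
    return (c-m["t"])@m["R"]
E
python3 - <<'E'
from h import *
for n in ("scene","side"):
    for t in ("tag_a","hinge_a","cork_1","board","pen","dropper_bottle"):
        for r in spotter.find_in(t,n):
            if r["score"]>0.3: print(n,t,round(r["score"],2),toworld(r["position"],n).round())
for n,b in (("scene",(150,170,230,110)),("side",(170,150,170,180))):
    im=cv2.imread(f"pics/{n}0.png"); x,y,w,h=b
    cv2.imwrite(f"pics/{n}0z.png",cv2.resize(im[y:y+h,x:x+w],None,fx=3.3,fy=3.3,interpolation=2))
print(arm.read_state()["t"])
E
```

```text
scene tag_a 0.92 [534. 286.  99.]
scene tag_a 0.62 [510.  73.  99.]
scene tag_a 0.59 [494. 221. 103.]
scene tag_a 0.57 [521. 140. 100.]
scene hinge_a 0.78 [541. 284.  67.]
scene hinge_a 0.77 [516. 217.  35.]
scene hinge_a 0.73 [515. 142.  45.]
scene hinge_a 0.71 [510.  66.  40.]
scene cork_1 0.62 [565. 140.  20.]
scene cork_1 0.6 [551. 211.  41.]
scene cork_1 0.43 [565. 279.  41.]
scene board 0.93 [508. 226.   4.]
scene pen 0.62 [484.  21.  23.]
scene dropper_bottle 0.92 [584. 340.  49.]
side tag_a 0.8 [523. 147. 105.]
side tag_a 0.62 [501. 228. 105.]
side tag_a 0.6 [506.  72. 105.]
side hinge_a 0.96 [521. 147.  34.]
side hinge_a 0.94 [508.  72.  37.]
side hinge_a 0.84 [540. 299.  38.]
side hinge_a 0.57 [518. 229.  31.]
side cork_1 0.59 [592. 284.  38.]
side cork_1 0.51 [577. 139.  37.]
side cork_1 0.49 [569. 287.  40.]
side board 0.69 [510. 311.   7.]
side pen 0.61 [479.  26.  23.]
side dropper_bottle 0.93 [589. 348.  57.]
0.75
```

View pics/scene0z.png

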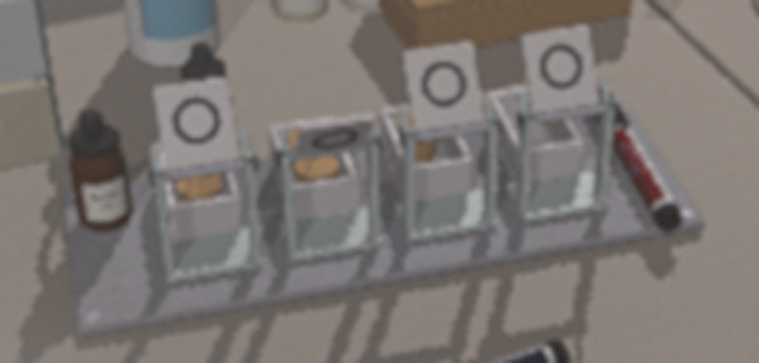

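View pics/side0z.png

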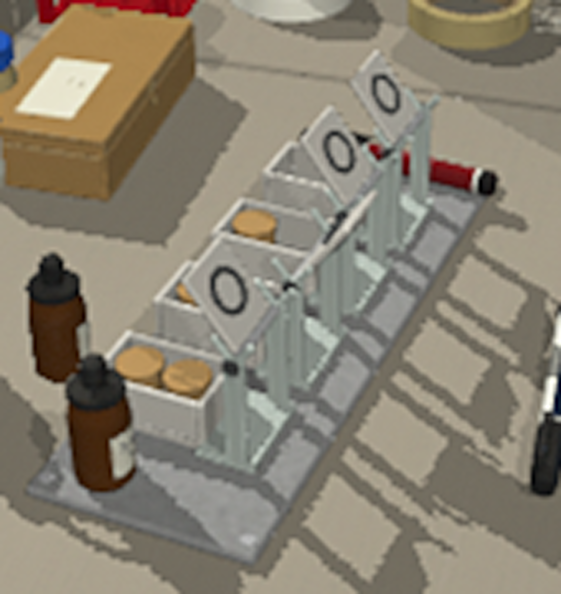

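```bash
python3 - <<'E'
from h import *
# top-down height map from all cameras near board
for n in ("side","scene","wrist"):
    d=np.load(f"pics/{n}0.npy"); P=cloud(d,cams.camera_model(n))
    P=P[(P[:,0]>440)&(P[:,0]<660)&(P[:,1]>-30)&(P[:,1]<390)&(P[:,2]>-10)&(P[:,2]<150)]
    H=np.zeros((420,220),np.float32)
    i=(389-P[:,1]).astype(int).clip(0,419); j=(P[:,0]-440).astype(int).clip(0,219)
    np.maximum.at(H,(i,j),P[:,2].astype(np.float32))
    H=cv2.dilate(H,np.ones((2,2)))
    cv2.imwrite(f"pics/H{n}.png",cv2.applyColorMap((H.clip(0,140)/140*255).astype(np.uint8),cv2.COLORMAP_JET))
import glob
cv2.imwrite("pics/H.png",np.hstack([cv2.imread(f"pics/H{n}.png") for n in ("side","scene","wrist")]))
E
```

```text
(no output)
```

View pics/H.png

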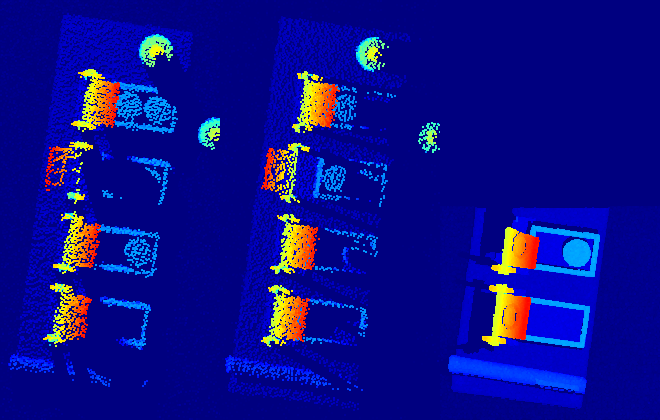

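```bash
cat > fit.py <<'E'
from h import *
from scipy.spatial import cKDTree
from scipy.optimize import least_squares
def model(leans):
    out=[]
    for k,l in enumerate(leans):
        y0=108-72*k
        Y,S=np.meshgrid(np.linspace(-21,21,22),np.linspace(0,50,26))
        s=np.sign(l)
        for off in (2*(-s),):   # visible face
            X=S*np.sin(l)+off*np.cos(l); Z=78+S*np.cos(l)-off*np.sin(l)
            out.append(np.stack([X.ravel(),Y.ravel()+y0,Z.ravel()],1))
        for sy in(-25.5,25.5):
            X,Y=np.meshgrid(np.linspace(-6,6,7),np.linspace(-2.5,2.5,4)); out.append(np.stack([X.ravel(),Y.ravel()+y0+sy,0*X.ravel()+82],1))
        X,Y=np.meshgrid(np.linspace(-34,34,35),np.linspace(-21,21,22))
        w=(abs(X)>29.5)|(abs(Y)>16.5); out.append(np.stack([X[w]+56,Y[w]+y0,0*X[w]+38],1))
    return np.vstack(out)
def fit(ds,leans,x0=(518,180,-0.15)):
    M=cKDTree(model(leans))
    for n,(d,m) in ds.items():
        P=cloud(d,m); P=P[(P[:,0]>440)&(P[:,0]<640)&(P[:,1]>30)&(P[:,1]<325)&(((P[:,2]>34)&(P[:,2]<42))|((P[:,2]>78)&(P[:,2]<125)))]
        def tf(q,P):
            c,s=np.cos(q[2]),np.sin(q[2]); D=P[:,:2]-q[:2]
            return np.c_[c*D[:,0]+s*D[:,1],-s*D[:,0]+c*D[:,1],P[:,2]-(q[3])]
        f=lambda q:M.query(tf(q,P),distance_upper_bound=1e9)[0].clip(0,15)
        x=np.r_[np.array(x0,float),0]
        best=None
        for a in(-.25,-.2,-.15,-.1):
          for dy in (-15,0,15):
            x=np.r_[x0[0],x0[1]+dy,a,0]
            r=least_squares(f,x,loss="soft_l1",f_scale=2,diff_step=1e-3,x_scale=[5,5,.05,1])
            if best is None or r.cost<best.cost: best=r
        q=best.x; e=f(q)
        print(n,q.round(3),"med",np.median(e).round(2),len(P))
        c,s=np.cos(q[2]),np.sin(q[2])
        print([ (q[:2]+np.array([-s,c])*(108-72*k)).round(1).tolist() for k in range(4)])
E
python3 - <<'E'
from fit import *
fit({n:(np.load(f"pics/{n}0.npy"),cams.camera_model(n)) for n in("scene","side")},[.63,-.63,.63,.63])
E
```

```text
scene [ 5.09608e+02  1.79434e+02 -1.39000e-01 -1.16100e+00] med 1.71 2987
[[524.5, 286.4], [514.6, 215.1], [504.6, 143.8], [494.7, 72.5]]
side [ 5.12081e+02  1.81634e+02 -1.40000e-01  3.19000e-01] med 1.79 2888
[[527.2, 288.6], [517.1, 217.3], [507.1, 146.0], [497.0, 74.7]]
```

drive_tool:
  targets: "0 0 0 0 0 0.07 0; 0 0 0 0 0 0.07 0; -0.014 -0.015 0.01 0 0 0 0; -0.014 -0.015 0.01 0 0 0 0; -0.013 -0.014 0.01 0 0 0 0; -0.012 -0.014 0.008 0 0 0 0; 0 0 0 0 0 0 0; 0 0 0 0 0 0 0"
  squeeze: 5

```text
t: 1.42
ee_pos: [555.1, 65.4, 150.0]
ee_rot: [0.0, 0.998, -0.069, -0.0]
force: [0.5, -0.1, -0.2]
width: 0.475
```

```bash
python3 - <<'E'
from h import *
s=arm.read_state(); print(s["t"],s["ee_pos"],s["width"],s["force"])
for n in ("scene","side","wrist"):
    p,d=cams.grab_frame(n); cv2.imwrite(f"pics/{n}1.png",p[:,:,::-1]); np.save(f"pics/{n}1.npy",d)
    if n=="wrist": m=cams.camera_model(n); [print(proj(X,m).round()) for X in ([515.8,216.2,78],[505.9,144.9,78],[495.9,73.6,78])]
E
python3 -c "
import cv2
a=cv2.imread('pics/side1.png')[60:330,150:400];cv2.imwrite('pics/side1z.png',cv2.resize(a,None,fx=2.2,fy=2.2))"
```

```text
1.4167 [555.06921166  65.36860369 150.02924036] 0.47546787888050296 [ 0.46097028 -0.14315494 -0.22230584]
[194.  12.]
[201. 118.]
[207. 208.]
```

View pics/wrist1.png

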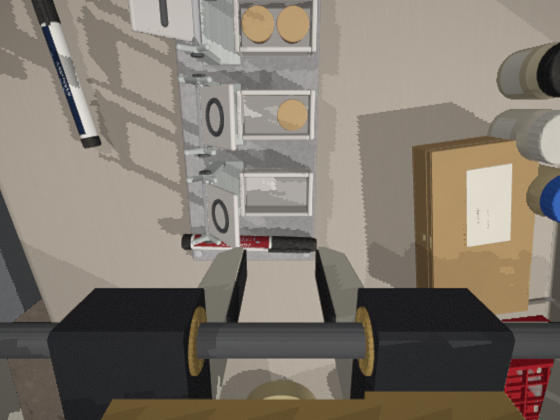

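View pics/side1z.png

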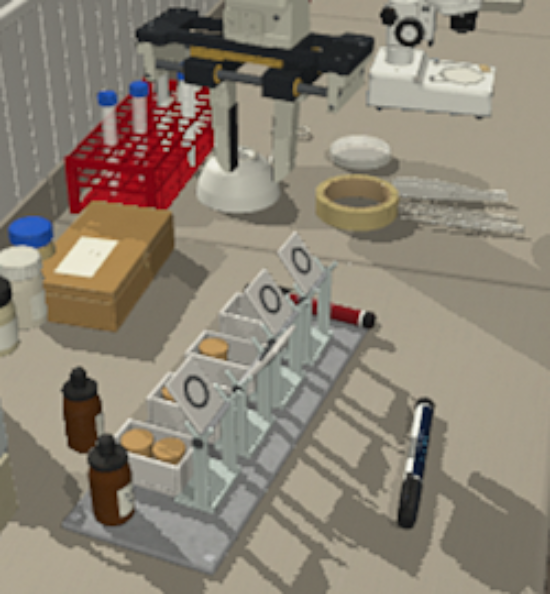

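drive_tool:
  targets: "0 0 0 0 0 0 0; 0 0 0 0 0 0 0; 0 0 0 0 0 0 0; 0 0 0 0 0 0 0; 0 0 0 0 0 0 0; 0 0 0.018 0 0 0 0; 0 0 0.018 0 0 0 0; 0 0 0.017 0 0 0 0"

```text
t: 2.23
ee_pos: [555.9, 64.8, 97.0]
ee_rot: [-0.0, 0.998, -0.07, 0.0]
force: [-0.1, -0.1, 0.3]
width: 0.001
```

```bash
python3 - <<'E'
from h import *
s=arm.read_state(); print(s["t"],s["ee_pos"],s["width"],s["force"])
for n in ("side","wrist"):
    p,d=cams.grab_frame(n); cv2.imwrite(f"pics/{n}2.png",p[:,:,::-1]); np.save(f"pics/{n}2.npy",d)
    if n=="side":
        P=cloud(d,cams.camera_model(n)); P=P[(abs(P[:,0]-555)<45)&(abs(P[:,1]-65)<30)&(P[:,2]>95)]
        q=P[:,:2]-np.array([495.9,73.6]); b=q@np.array([[.99,.1395],[-.1395,.99]])
        for z in range(95,175,8):
            k=(abs(P[:,2]-z-4)<4)&(b[:,0]>0)
            if k.sum()>5: print(z,np.percentile(b[k,0],[2,50,98]).round(),np.percentile(b[k,1],[2,98]).round())
a=cv2.imread('pics/side2.png')[60:330,200:400];cv2.imwrite('pics/side2z.png',cv2.resize(a,None,fx=2.2,fy=2.2))
E
```

```text
2.2333 [555.90923225  64.80252436  96.98629141] 0.0010668141302855563 [-0.11936386 -0.13441161  0.34340807]
95 [12. 15. 19.] [-13.  22.]
103 [16. 20. 25.] [-19.  23.]
111 [21. 26. 31.] [-19.  23.]
119 [27. 29. 32.] [-17.  22.]
127 [52. 62. 71.] [ 8. 11.]
135 [47. 60. 76.] [-5. 12.]
143 [46. 58. 76.] [-3. 13.]
151 [45. 61. 76.] [-8. 12.]
159 [45. 56. 76.] [-6. 13.]
167 [45. 61. 78.] [-3. 13.]
```

View pics/side2z.png

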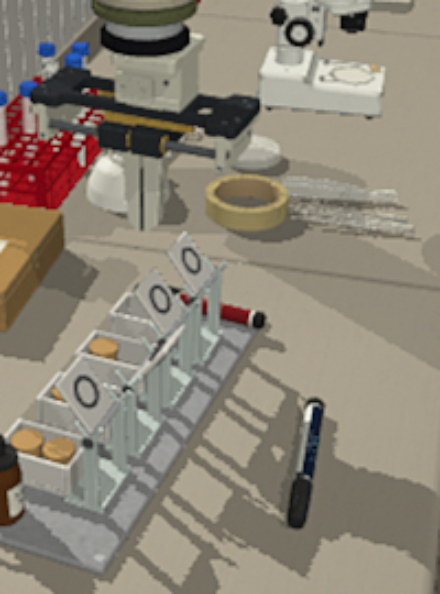

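View pics/wrist2.png

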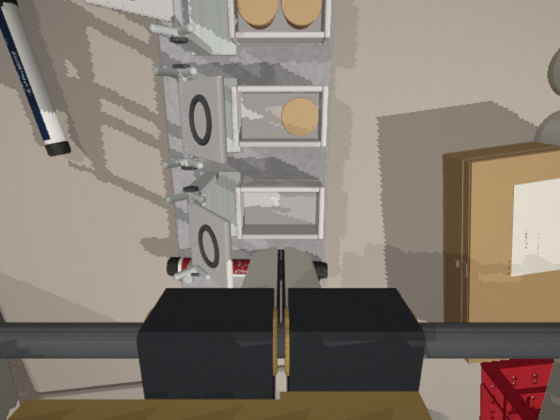

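```bash
python3 - <<'E'
from h import *
m=cams.camera_model("side")
for z in (97,110,127,150): print(proj([555.9,64.8,z],m),(proj([555.9,64.8,z],m)-[200,60])*2.2)
print(arm.read_state()["ee_pos"])
w=cams.camera_model("wrist"); print(proj([555.9,64.8,97],w))
d=np.load("pics/side2.npy"); 
P=cloud(d,m,).reshape(-1,3)
im=d
for u,v in ((267,160),(267,150),(264,140),(270,164)):
    z=d[v,u]; c=np.array([(u-m["cx"])*z/m["fx"],(v-m["cy"])*z/m["fy"],z]); print(u,v,z,(m["R"].T@(c-m["t"])).round())
E
```

```text
[266.09643313 175.58394014] [145.41215289 254.2846683 ]
[266.06734898 170.04303742] [145.34816776 242.09468231]
[266.02869443 162.67885233] [145.26312775 225.89347512]
[265.97524334 152.49573533] [145.14553534 203.49061772]
[553.0481814   64.75303697  93.93659031]
[286.50765604 244.33524316]
267 160 1011.0322 [552.  72. 138.]
267 150 992.79285 [550.  77. 162.]
264 140 988.72504 [558.  72. 180.]
270 164 1278.2573 [ 607. -152.    2.]
```

```bash
python3 - <<'E'
from h import *
for i in range(3): 
    s=arm.read_state(); print(s["t"],s["ee_pos"],s["q"])
    p,d=cams.grab_frame("side"); 
cv2.imwrite('pics/side3z.png',cv2.resize(p[60:330,200:400,::-1],None,fx=2.2,fy=2.2)); np.save("pics/side3.npy",d)
cv2.imwrite('pics/side3.png',p[:,:,::-1])
E
```

```text
2.3333 [553.0481814   64.75303697  93.93659031] [ 2.44802304e-02  8.50820755e-02  1.71197721e+00 -9.44840997e-06
  1.35035538e+00  1.64481680e-01]
2.3833 [554.17645815  64.77457592  95.89377097] [ 2.44766635e-02  8.37327775e-02  1.70967569e+00 -1.97556513e-05
  1.35166252e+00  1.64499350e-01]
2.4333 [555.34097207  64.8110974   97.41564015] [ 2.44994732e-02  8.26443478e-02  1.70793208e+00 -3.15366472e-05
  1.35191330e+00  1.64508061e-01]
```

View pics/side3z.png

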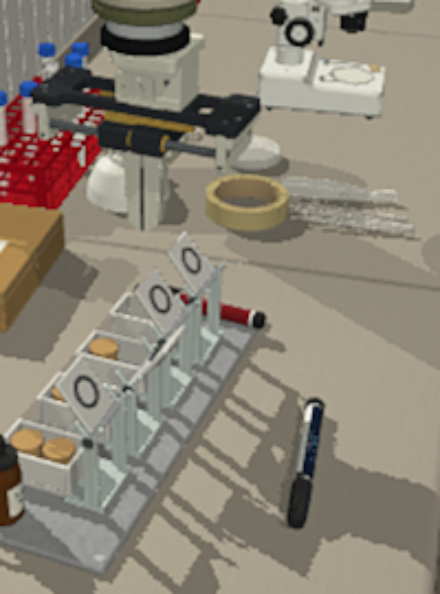

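```bash
python3 - <<'E'
from h import *
for n in ("side","scene"):
    m=cams.camera_model(n)
    print(n,"start",[proj([600+s,0,z],m).round().tolist() for s in(-46,46) for z in (188,215)])
# closed: lowest arm points in side3
m=cams.camera_model("side"); d=np.load("pics/side3.npy")
for v in range(140,172,3):
    row=[]
    for u in range(255,284,4):
        z=d[v,u]; c=np.array([(u-m["cx"])*z/m["fx"],(v-m["cy"])*z/m["fy"],z]); X=m["R"].T@(c-m["t"]); row.append("%d,%d,%d"%tuple(X))
    print(v,row)
p,d=cams.grab_frame("wrist"); m=cams.camera_model("wrist"); s=arm.read_state(); print(s["ee_pos"])
for v in (235,245,250,255,260,270,280):
    row=[]
    for u in (260,270,276,286,294,305,315):
        z=d[v,u]; c=np.array([(u-m["cx"])*z/m["fx"],(v-m["cy"])*z/m["fy"],z]); X=m["R"].T@(c-m["t"]); row.append("%d,%d,%d"%tuple(X))
    print(v,row)
cv2.imwrite("pics/wrist3.png",p[:,:,::-1])
im=cv2.imread("pics/side0.png")[30:130,190:310]; cv2.imwrite("pics/side0f.png",cv2.resize(im,None,fx=5,fy=5))
E
```

```text
side start [[275.0, 122.0], [275.0, 110.0], [233.0, 117.0], [232.0, 105.0]]
scene start [[345.0, 134.0], [346.0, 122.0], [323.0, 116.0], [324.0, 104.0]]
140 ['659,-194,40', '567,73,180', '559,73,181', '549,77,184', '542,74,184', '538,61,178', '618,-285,3', '608,-288,3']
143 ['659,-194,32', '567,74,173', '558,75,175', '550,75,176', '542,76,178', '616,-235,18', '615,-272,1', '603,-271,3']
146 ['657,-187,27', '567,72,166', '560,71,166', '551,74,169', '541,78,172', '614,-226,14', '610,-252,2', '601,-260,0']
149 ['655,-183,21', '567,74,160', '558,75,162', '550,75,164', '541,79,167', '615,-229,4', '605,-234,2', '596,-240,1']
152 ['656,-184,12', '567,73,153', '558,76,156', '550,77,158', '541,78,160', '611,-215,2', '601,-219,2', '591,-223,1']
155 ['655,-182,4', '568,70,145', '559,72,147', '550,76,151', '542,74,151', '608,-205,0', '598,-207,0', '588,-209,0']
158 ['652,-170,2', '567,73,140', '559,73,141', '550,76,144', '542,75,145', '603,-184,2', '594,-190,0', '583,-192,0']
161 ['648,-158,0', '638,-158,1', '559,74,135', '551,72,135', '609,-169,0', '598,-168,2', '589,-174,0', '579,-176,0']
164 
[... 379 characters left out ...]
88261061]
235 ['537,49,38', '545,49,39', '549,48,39', '557,46,38', '564,46,39', '572,44,38', '580,43,38']
245 ['532,29,10', '541,28,9', '546,27,8', '555,25,8', '562,24,8', '572,23,10', '581,22,8']
250 ['531,24,9', '551,76,134', '554,75,134', '559,75,134', '563,75,135', '571,18,9', '580,16,7']
255 ['546,76,139', '551,76,139', '554,75,140', '559,74,139', '563,74,140', '569,73,140', '580,12,9']
260 ['547,76,145', '552,76,146', '555,76,146', '559,74,145', '563,74,146', '568,74,146', '579,11,18']
270 ['547,76,155', '552,75,155', '555,75,156', '559,75,157', '563,75,157', '567,74,157', '577,5,24']
280 ['548,76,165', '552,75,165', '555,75,165', '559,74,164', '562,74,165', '567,74,166', '571,73,165']
```

View pics/side0f.png

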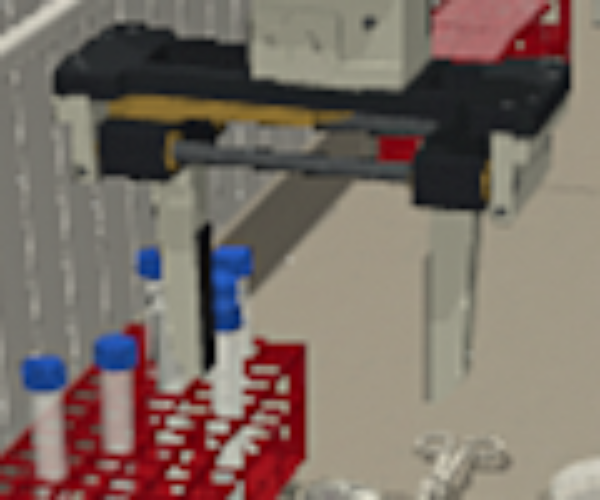

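drive_tool:
  targets: "-0.008 0 0 0 0 0 0; -0.007 0 0 0 0 0 0; -0.005 0 0 0 0 0 0; -0.005 0 0 0 0 0 0; -0.005 0 0 0 0 0 0; 0 0 0 0 0 0 0; 0 0 0 0 0 0 0"

```text
t: 3.12
ee_pos: [525.7, 69.1, 97.5]
ee_rot: [-0.0, 0.998, -0.07, 0.0]
force: [0.6, -0.4, -0.5]
width: 0.007
```

```bash
cat >> h.py <<'E'
def snap(tag,names=("side","scene")):
    s=arm.read_state(); print(s["t"],s["ee_pos"].round(1),s["width"].round(3),s["force"].round(1))
    box={"side":(170,70,190,240),"scene":(150,100,230,160)}; out=[]
    for n in names:
        p,d=cams.grab_frame(n); np.save(f"pics/{n}{tag}.npy",d); p=p[:,:,::-1]; cv2.imwrite(f"pics/{n}{tag}.png",p)
        x,y,w,h=box[n]; c=p[y:y+h,x:x+w]; k=480/h; out.append(cv2.resize(c,None,fx=min(k,2.2 if n=="scene" else 2),fy=min(k,2.2 if n=="scene" else 2),interpolation=2))
    H=max(o.shape[0] for o in out); out=[cv2.copyMakeBorder(o,0,H-o.shape[0],0,0,0) for o in out]
    cv2.imwrite(f"pics/s{tag}.png",np.hstack(out)[:, :800])
E
python3 -c "
from h import *
snap(4)"
```

```text
Traceback (most recent call last):
  File "h.py", line 12, in snap
    s=arm.read_state(); print(s["t"],s["ee_pos"].round(1),s["width"].round(3),s["force"].round(1))
                                                          ^^^^^^^^^^^^^^^^
AttributeError: 'float' object has no attribute 'round'
```

```bash
sed -i 's/s\["width"\].round(3)/round(s["width"],3)/' h.py
python3 -c "
from h import *
snap(4)"
```

```text
3.1167 [525.7  69.1  97.5] 0.007 [ 0.6 -0.4 -0.5]
```

View pics/s4.png

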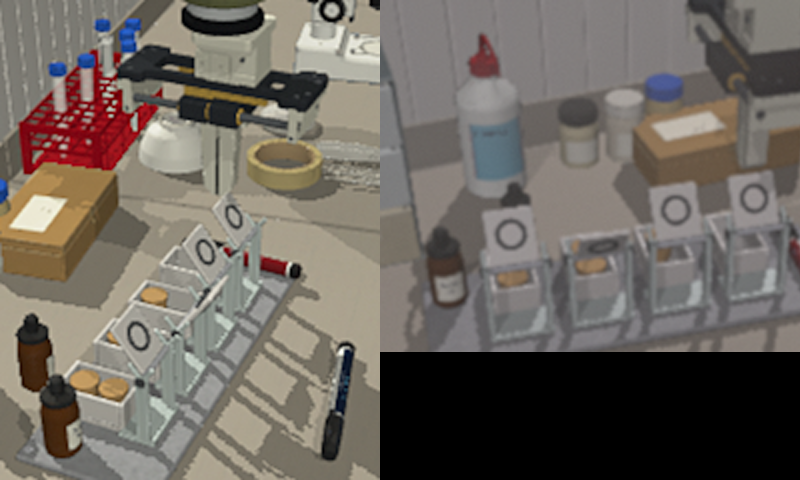

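drive_tool:
  targets: "0.016 0 0 0 0 0 0; 0.016 0 0 0 0 0 0; 0 0 0.008 0 0 0 0; 0 0 0.010 0 0 0 0; 0 0 0.008 0 0 0 0; 0 0 0.005 0 0 0 0; 0 0 0 0 0 0 0; 0 0 0 0 0 0 0"

```text
t: 3.88
ee_pos: [556.6, 64.7, 65.5]
ee_rot: [0.0, 0.998, -0.07, -0.001]
force: [0.7, -0.0, 0.1]
width: 0.004
```

```bash
python3 -c "
from h import *
snap(5)"
```

```text
3.8833 [556.6  64.7  65.5] 0.004 [ 0.7 -0.   0.1]
```

View pics/s5.png

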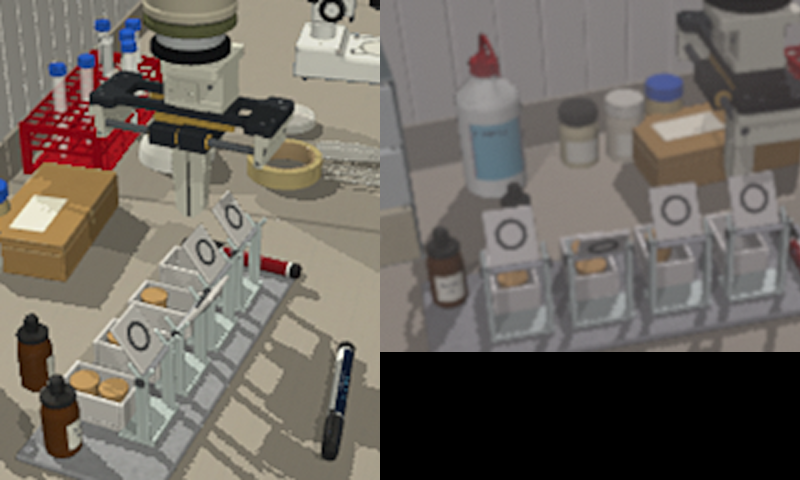

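drive_tool:
  targets: "-0.008 0 0 0 0 0 0; -0.006 0 0 0 0 0 0; -0.005 0 0 0 0 0 0; -0.005 0 0 0 0 0 0; -0.005 0 0 0 0 0 0; -0.005 0 0 0 0 0 0; -0.005 0 0 0 0 0 0; 0 0 0 0 0 0 0"

```text
t: 4.65
ee_pos: [518.0, 70.2, 66.2]
ee_rot: [-0.0, 0.998, -0.07, -0.0]
force: [-0.9, 0.1, -0.2]
width: 0.003
```

```bash
python3 -c "
from h import *
snap(6)"
```

```text
4.65 [518.   70.2  66.2] 0.003 [-0.9  0.1 -0.2]
```

View pics/s6.png

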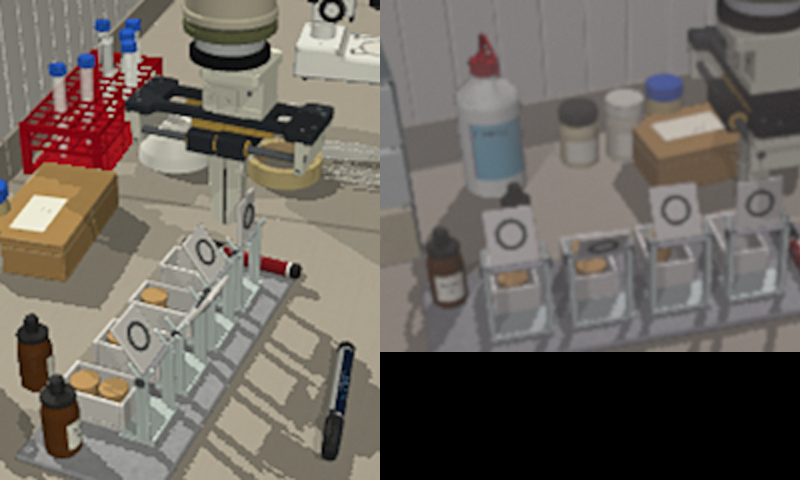

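Slot 4's tag is near upright (side view zoom ~(250,210)), moving with the finger. Continuing about 14 mm.

drive_tool:
  targets: "-0.004 0 0 0 0 0 0; -0.004 0 0 0 0 0 0; -0.004 0 0 0 0 0 0; -0.002 0 0 0 0 0 0; 0 0 0 0 0 0 0; 0 0 0 0 0 0 0"

```text
t: 5.25
ee_pos: [505.1, 72.0, 66.4]
ee_rot: [-0.0, 0.998, -0.07, 0.0]
force: [0.7, 0.8, -0.5]
width: 0.007
```

```bash
python3 -c "
from h import *
snap(7)"
```

```text
5.25 [505.1  72.   66.4] 0.007 [ 0.7  0.8 -0.5]
```

View pics/s7.png

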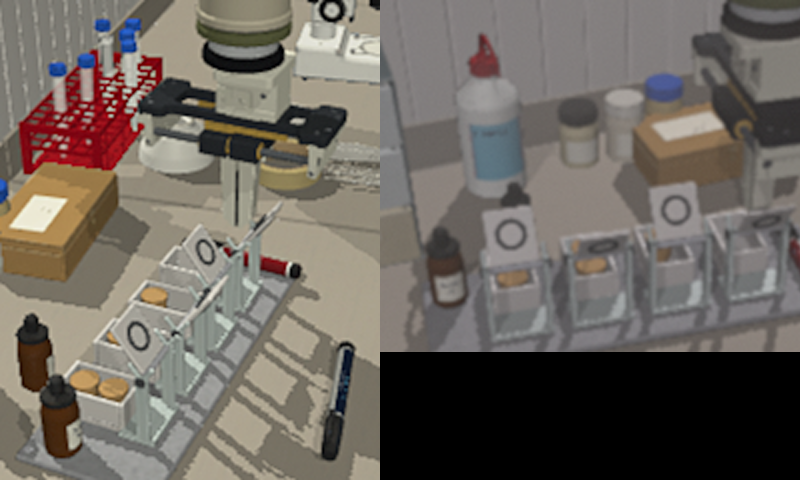

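drive_tool:
  targets: "0.016 0 0 0 0 0 0; 0.018 0 0 0 0 0 0; 0.018 0 0 0 0 0 0; 0 -0.018 0 0 0 0 0; 0 -0.020 0 0 0 0 0; 0 -0.020 0 0 0 0 0; 0 -0.014 0 0 0 0 0; 0 0 0 0 0 0 0"

```text
t: 6.02
ee_pos: [566.9, 138.4, 66.3]
ee_rot: [-0.0, 0.998, -0.069, 0.0]
force: [0.3, -0.3, 0.4]
width: 0.003
```

drive_tool:
  targets: "-0.008 0 0 0 0 0 0; -0.006 0 0 0 0 0 0; -0.005 0 0 0 0 0 0; -0.005 0 0 0 0 0 0; -0.005 0 0 0 0 0 0; -0.005 0 0 0 0 0 0; -0.005 0 0 0 0 0 0; 0 0 0 0 0 0 0"

```text
t: 6.68
ee_pos: [527.1, 141.5, 66.3]
ee_rot: [0.0, 0.998, -0.07, -0.0]
force: [-0.0, -0.0, -0.0]
width: 0.008
```

drive_tool:
  targets: "-0.004 0 0 0 0 0 0; -0.004 0 0 0 0 0 0; -0.004 0 0 0 0 0 0; -0.002 0 0 0 0 0 0; 0 0 0 0 0 0 0; 0 0 0 0 0 0 0"

```text
t: 7.18
ee_pos: [514.1, 143.4, 66.4]
ee_rot: [0.0, 0.998, -0.07, 0.0]
force: [0.2, 0.3, -1.0]
width: 0.004
```

```bash
python3 -c "
from h import *
snap(8)"
```

```text
7.1833 [514.1 143.4  66.4] 0.004 [ 0.2  0.3 -1. ]
```

View pics/s8.png

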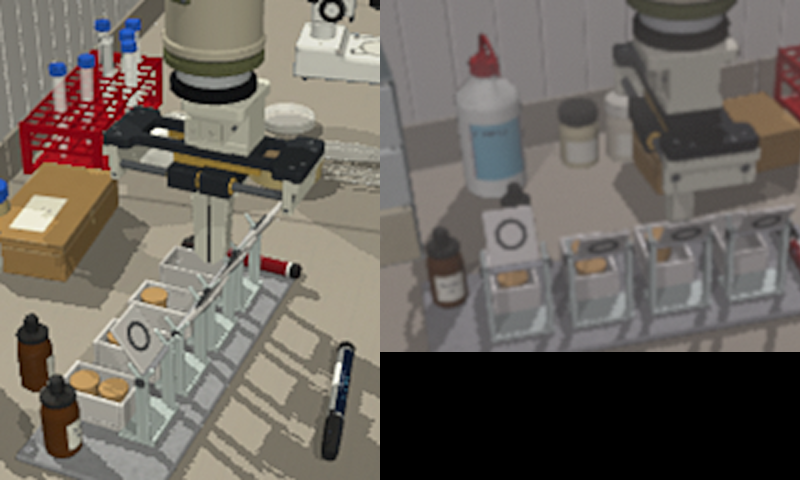

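drive_tool:
  targets: "0.006 0 0 0 0 0 0; 0 0 -0.025 0 0 0 0; 0 0 -0.025 0 0 0 0; -0.020 -0.018 0 0 0 0 0; -0.020 -0.018 0 0 0 0 0; -0.020 -0.018 0 0 0 0 0; -0.018 -0.018 0 0 0 0 0; 0 0 0 0 0 0 0"

```text
t: 7.95
ee_pos: [451.1, 227.6, 116.4]
ee_rot: [-0.001, 0.998, -0.069, -0.0]
force: [0.4, -0.0, -0.8]
width: 0.008
```

drive_tool:
  targets: "0 0 0 0 0 0 0; 0 0 0.018 0 0 0 0; 0 0 0.018 0 0 0 0; 0 0 0.014 0 0 0 0; 0 0 0 0 0 0 0; 0 0 0 0 0 0 0"

```text
t: 8.45
ee_pos: [452.9, 223.7, 65.7]
ee_rot: [0.001, 0.998, -0.07, -0.001]
force: [-1.5, -0.6, 0.2]
width: 0.002
```

```bash
python3 -c "
from h import *
snap(9)"
```

```text
8.45 [452.9 223.7  65.7] 0.002 [-1.5 -0.6  0.2]
```

View pics/s9.png

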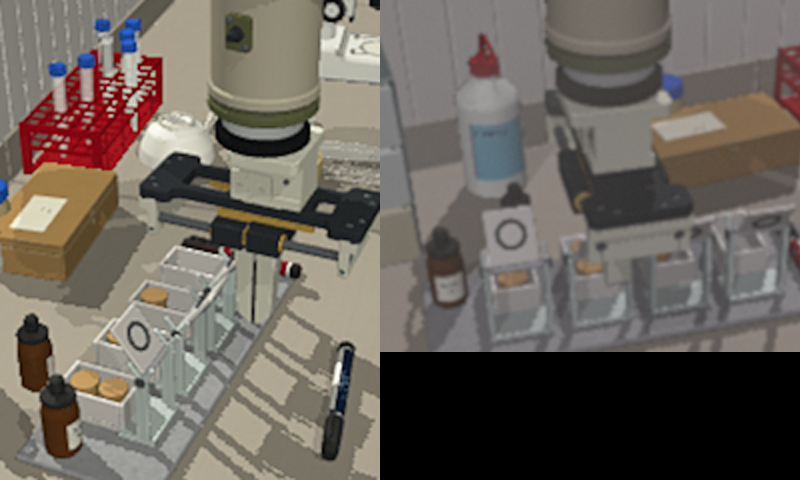

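drive_tool:
  targets: "0.008 0 0 0 0 0 0; 0.006 0 0 0 0 0 0; 0.005 0 0 0 0 0 0; 0.005 0 0 0 0 0 0; 0.005 0 0 0 0 0 0; 0.005 0 0 0 0 0 0; 0.005 0 0 0 0 0 0; 0 0 0 0 0 0 0"

```text
t: 9.22
ee_pos: [492.5, 219.1, 66.4]
ee_rot: [-0.0, 0.998, -0.07, 0.0]
force: [-0.0, 1.0, -0.1]
width: 0.005
```

drive_tool:
  targets: "0.004 0 0 0 0 0 0; 0.004 0 0 0 0 0 0; 0.004 0 0 0 0 0 0; 0.002 0 0 0 0 0 0; 0 0 0 0 0 0 0; 0 0 0 0 0 0 0"

```text
t: 9.72
ee_pos: [505.5, 217.3, 66.3]
ee_rot: [0.0, 0.998, -0.07, -0.0]
force: [0.2, -0.1, -0.1]
width: 0.004
```

```bash
python3 -c "
from h import *
snap(10)"
```

```text
9.7167 [505.5 217.3  66.3] 0.004 [ 0.2 -0.1 -0.1]
```

View pics/s10.png

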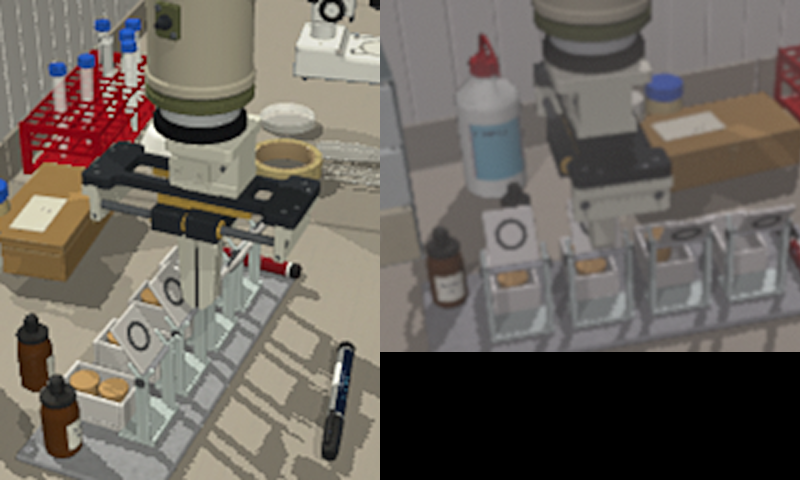

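Slot 2's tag now leans back with its ring showing (side view, zoom ~(172,292)). Next I back off, rise and check.

drive_tool:
  targets: "-0.015 0 0 0 0 0 0; -0.015 0 0 0 0 0 0; 0 0 -0.030 0 0 0 0; 0 0 -0.030 0 0 0 0; 0 0 -0.030 0 0 0 0; 0 0.030 -0.020 0 0 0 0; 0 0.030 -0.020 0 0 0 0; 0 0 0 0 0 0 0"

```text
t: 10.48
ee_pos: [469.3, 159.3, 201.5]
ee_rot: [-0.0, 0.997, -0.071, 0.004]
force: [0.6, -0.6, 0.6]
width: 0.004
```

drive_tool:
  targets: "0 0.035 0 0 0 0 0; 0 0.035 0 0 0 0 0; 0 0.035 0 0 0 0 0; 0 0.035 0 0 0 0 0; 0 0.03 0 0 0 0 0; 0 0 0 0 0 0 0; 0 0 0 0 0 0 0; 0 0 0 0 0 0 0"

```text
t: 11.15
ee_pos: [443.6, -5.7, 196.2]
ee_rot: [-0.0, 0.998, -0.07, -0.0]
force: [-0.2, 0.4, -0.5]
width: 0.005
```

```bash
python3 - <<'E'
from fit import *
snap(11)
fit({n:(np.load(f"pics/{n}11.npy"),cams.camera_model(n)) for n in("scene","side")},[.63,.63,-.63,-.63])
for t in ("cork_1","pen","marker","dropper_bottle"):
    for r in spotter.find_in(t,"side"):
        if r["score"]>0.3: print(t,round(r["score"],2),toworld(r["position"],"side").round())
# lean per tag
o=np.array([511,180.5]);R=np.array([[.99,.1395],[-.1395,.99]])
for n in("scene","side"):
    P=cloud(np.load(f"pics/{n}11.npy"),cams.camera_model(n)); b=(P[:,:2]-o)@np.array([[.9902,.1395],[-.1395,.9902]])
    for k in range(4):
        w=(abs(b[:,1]-(108-72*k))<18)&(abs(b[:,0])<40)&(P[:,2]>86)&(P[:,2]<125)
        X,Z=b[w,0],P[w,2]
        if w.sum()>20: print(n,k+1,w.sum(),"lean",np.arctan(np.polyfit(Z,X,1)[0]).round(2),X.mean().round(1))
a=cv2.imread("pics/side0.png");c=cv2.imread("pics/side11.png")
cv2.imwrite("pics/cmp.png",cv2.resize(np.hstack([a[140:320,165:365],c[140:320,165:365]]),None,fx=2,fy=2))
E
```

```text
11.15 [443.6  -5.7 196.2] 0.005 [-0.2  0.4 -0.5]
scene [ 5.0886e+02  1.7991e+02 -1.5600e-01 -8.1000e-01] med 1.66 2661
[[525.7, 286.6], [514.5, 215.5], [503.3, 144.3], [492.1, 73.2]]
side [ 5.11894e+02  1.81624e+02 -1.43000e-01  4.36000e-01] med 1.8 2617
[[527.3, 288.5], [517.0, 217.3], [506.8, 146.0], [496.5, 74.7]]
cork_1 0.72 [593. 282.  39.]
cork_1 0.63 [568. 286.  39.]
pen 0.85 [510.  21.  24.]
marker 0.74 [379. 225.  18.]
dropper_bottle 0.9 [592. 350.  55.]
dropper_bottle 0.5 [542. 295.  41.]
scene 1 441 lean 0.63 15.3
scene 2 415 lean 0.63 15.5
scene 3 157 lean -0.57 -22.5
scene 4 149 lean -0.57 -22.6
side 1 357 lean 0.63 17.0
side 2 301 lean 0.64 16.8
side 3 70 lean -0.67 -19.4
side 4 57 lean -0.67 -19.0
```

View pics/s11.png

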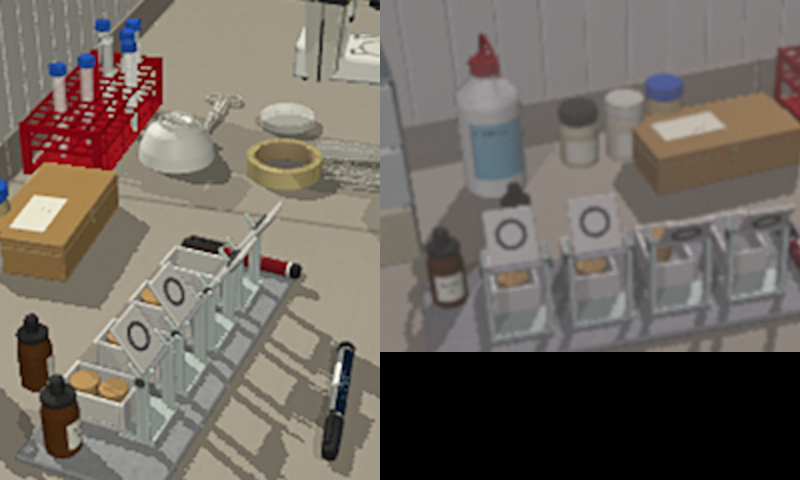

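View pics/cmp.png

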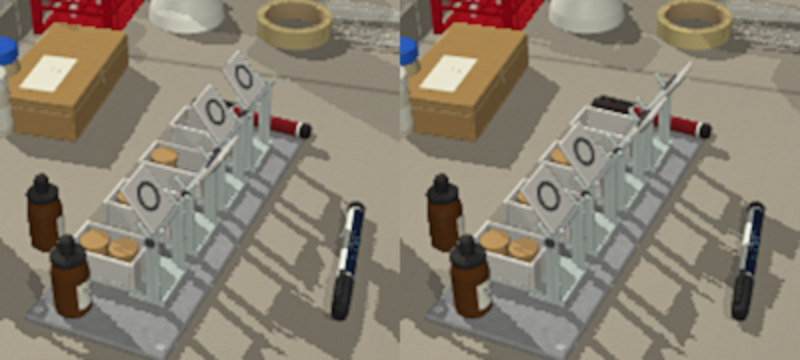

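```bash
python3 -c "
from h import *
print(arm.read_state()['joint_velocities'].round(3)); print(sign_off())"
```

```text
[-0.004 -0.    -0.001 -0.     0.001 -0.001]
the job is handed in; nothing more can be done
None
```

All four tags now match their bins, and I handed the job in at about 11.5 s on the robot's clock, well under the 48 s limit.

From left to right, the bins hold two corks, two corks, one cork and none. The first tag was already right, so I left it alone. With light pushes of the closed fingers I tipped the second tag back toward its bin and the third and fourth forward.

**Last checks:**
- **Tags:** the lean measured from the scene and side cameras was about +0.63 rad for the first two tags and −0.57 to −0.67 rad for the last two. The spread on the last two comes from the forward-leaning faces being hard to see. The pictures show all four resting on the correct side.
- **Everything else:** the bottles, both pens and the visible corks look unmoved in the before/after side pictures. The network's pen position shifted along the pen, but only because more of it was showing; the picture shows no movement.
- **Forces:** readings taken at the end of each move stayed at about 1.5 N or less, and the arm was clear of everything when I signed off.

**Disagreement:** the fingertips appeared about 30 mm higher in all the cameras than the reported tool position. I trusted the cameras after a careful test pass over the fourth tag did not move it.

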